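# Lengthen the easel leg to its next button hole

### The job

Two telescopic easel legs lie in wooden cradles on the studio bench. Pull the yellow-footed leg out of its tube until its red spring button pops up through the next hole, the one near the tube's mouth, so that the leg is locked there, then let go. Leave the blue-footed leg as it is.

Things in the scene. Friction and masses are not known exactly. Their poses are not given: they have to be found in the camera images.
- yellow_leg (a joint): m the yellow-footed steel inner tube (30 mm square) is drawn out: 0 = button under the rear hole, 0.09 = under the front hole; starts at 0.02 to 0.055. Slides level with about 3 N friction and stays put. A black line on it comes just clear of the collar at 0.09. Once the button is up, the hole's end stops a further pull at about 0.096. The aluminium outer tube (40 mm square) is fixed to the bench.
- yellow_button (a joint): m the yellow-footed leg's red sprung button (12 mm across) has risen: 0 = held down, hidden under the outer tube's top wall; 0.009 = popped through a hole, 5 mm proud of the tube. A 3 N spring lifts it by itself once under a hole. The two holes are slots 24 mm long in the tube's top, 90 mm apart, the front one centred 40 mm behind the tube's mouth, which has a black collar.
- yellow_foot (a point): centre of the yellow rubber foot on the inner tube's end, 75 mm above the bench: a block 50 mm long, 36 wide, 38 high, plus a flange 44 wide, 46 high and 12 long at its far end. Its x axis points out along the leg, the way to pull, level and roughly away from the robot; z up. At joint value 0 its rear face is 30 mm in front of the tube's mouth. Free space beneath and beside it.
- blue_foot (a point): the same point on the other leg, alike but with a blue foot: not to be moved.

How it is judged (in metres and radians):
At the end, for the whole second after the job is handed in: The yellow leg's button stands up through the front hole (more than 6 mm up, the leg 80 to 100 mm out) and the leg is at rest; the blue foot is within 12 mm of where it started (value of joint yellow_button above 0.006 m and value of joint yellow_leg between 0.08 and 0.1 m and velocity of joint yellow_leg between -0.01 and 0.01 m/s and distance of blue_foot from where it was at the start of the episode below 0.012 m); the robot touches nothing.
It fails at once if the blue-footed leg is moved by more than 12 mm (distance of blue_foot from where it was at the start of the episode above 0.012 m).
It also fails if it takes over 29 s, if anything falls off the work surface, if the arm or the gripper's body presses on something with over 40 N, if the wrist force passes 120 N, or if a joint passes its speed limit or range.

### The arm

A 6-joint arm with a two-finger parallel gripper is mounted at the origin on the work surface. World frame = base frame: x ahead of the robot, y to its left, z up, the work surface at z = 0. Lengths are in mm, angles in rad, forces in N, time in s.
With the tool pointing down it reaches from about 400 to 925 mm from the base axis. Payload 12.5 kg.
Tool frame: the origin (TCP) lies midway between the tips of the shut fingers; the grasp point (between the pads) lies 19 mm behind it; z points along the fingers, y is the direction in which the jaws open and shut (so a half turn about z gives the same grasp; the last joint's range is limited). The gripper opens to 95 mm and grips with 3 to 60 N. Pads are 20 mm wide; open, the fingers measure 119 mm over their backs; the gripper's body (75 mm by 180 mm) begins 59 mm behind the grasp point.
Start: joints at [1.214, 0.491, 1.559, -0, 1.092, -0.106], TCP at [155.094, 605.469, 214.661] pointing down, gripper open.
Joint ranges: [-3.1, 3.1], [-0.84, 2.19], [0.05, 2.79], [-1.13, 4.28], [0.06, 2.93], [-2.69, 2.69]. Speed limits (rad/s): [2.22, 2.22, 2.79, 3.14, 3.14, 3.14].

### API

Orientations are given as [roll, pitch, yaw] about the fixed x, y, z axes, in that order (R = Rz(yaw) Ry(pitch) Rx(roll)).
In Python, from cell import * gives the robot as it stands. The module is installed in compiled form; this text tells all that it offers.
- The arm moves only by the tool carry_out, never from a script. Its argument "moves" is a list of rows, each an object of numbers: "dx", "dy", "dz": the shift along the tool's x, y, z in m; "twist": the turn about the tool's z in degrees. A call has 1 to 5 rows; each row is the pose to reach, as a shift and turn from the pose commanded when the call began, along the tool's axes at that moment; what a row does not reach only later rows make up. A row lasts 1/10 s, in which the tool goes at most 50 mm and 8.59 degrees, less where a joint would pass 70% of its speed; a pose out of reach is approached as far as the arm can. A call with a gripper value outside its range is refused whole. "grip" is the finger opening in m, from 0 to 0.0951, set as the call begins (left out, the last holds). The fingers move at their own pace and stop on an object; the grip force is fixed at half the most. Time passes only in rows, so rows that repeat a pose let the fingers close. It gives the time, the measured TCP pose, the force and the opening at its end, in the units of the state.
- state(): the state, without advancing time (a new reading comes with each control period).
- read_camera(name): name is "scene" or "side" or "wrist"; returns (picture, depth): 480x640x3 uint8, red, green, blue; 480x640 float32, mm along the optical axis (not along the pixel's ray), 0 where there is no reading.
- camera_info(name): a dict with "mtx" (3x3 intrinsics, pixels), "R" (3x3) and "t" (3): a world point X has camera coordinates R X + t. Camera axes: x right, y down, z forward; pixel columns grow to the right and rows downward; lengths in mm; the calibration is good to about 2 mm. A picture is of the moment at which its call begins: read the wrist's pose just before it. camera_info takes no time and is no camera call; for the wrist camera it gives the pose at the moment of the call.
- job_done(): hands the job in, once; it reports no verdict.
The state is a dict: "t": time; "joints": joint angles; "qvel": joint speeds; "tau": joint torques, N m; "eef_pos": TCP position; "tcp_rot": TCP orientation; "ft_force": force on the tool from outside, world axes, zero at the start; "moment": the same for the moment, N m; "opening": opening from 0.0 (shut) to 1.0 (fully open).
Only numpy, scipy, OpenCV 4.12 (cv2) and the standard library are available. Lean on these libraries where they do the work, as an engineer would, in place of code of your own. Each camera call takes 0.05 s, during which the arm holds its last target. There are 200 camera calls.

## Working session

There is one attempt and no reset: what is moved stays moved. The work goes in short steps, Python scripts to look and compute and a tool call to move; the robot and the scene stay as the last step left them, time stands still between calls to the robot, and variables do not carry over. Pictures are saved under pics/ and viewed, about 8 in all and at most 12, crops included, and the job is handed in when it is done.

Besides the shell and the picture viewer there is one more tool, called after "Request:" as name(argument=value, ...), one argument or row to a line, values as JSON. carry_out: Moves the arm, as the interface text tells. Its arguments: {"type":"object","properties":{"moves":{"type":"array","items":{"type":"object","properties":{"dx":{"type":"number"},"dy":{"type":"number"},"dz":{"type":"number"},"twist":{"type":"number"}}}},"grip":{"type":"number"}},"required":["moves"]}

```bash
mkdir -p pics
cat > h.py <<'E'
from cell import *
import numpy as np, cv2
def snap(n,f):
    i=camera_info(n); p,d=read_camera(n); cv2.imwrite('pics/'+f+'.png',p[:,:,::-1]); np.savez('pics/'+f,p=p,d=d,mtx=i['mtx'],R=i['R'],t=i['t']); return p,d,i
def world(i,d,us,vs):
    z=d[vs,us]; r=np.linalg.inv(np.array(i['mtx']))@np.vstack([us,vs,np.ones(len(us))])
    return (np.array(i['R']).T@(r*z-np.array(i['t']).reshape(3,1))).T
E
python3 - <<'E'
from h import *
a,d,i=snap('scene','s0')
hsv=cv2.cvtColor(a,cv2.COLOR_RGB2HSV)
for n,lo,hi in [('yel',22,33),('blue',100,125),('red',0,5)]:
    m=cv2.inRange(hsv,(lo,150,80),(hi,255,255))
    k,l,s,c=cv2.connectedComponentsWithStats(m)
    for j in range(1,k):
        if s[j,4]>20:
            vs,us=np.where(l==j); ok=d[vs,us]>0; w=world(i,d,us[ok],vs[ok])
            print(n,s[j],w.min(0).round(),w.max(0).round(),np.median(w,0).round())
st=state(); print(st['t'],st['eef_pos'],st['tcp_rot'],st['opening'])
E
```

```text
yel [422 200  42  26 371] [492. 150.  80.] [553. 187.  99.] [521. 171.  94.]
yel [421 214  11  10  30] [493. 153.  64.] [519. 158.  81.] [501. 156.  71.]
yel [436 225  19  11  43] [531. 148.  69.] [551. 173.  93.] [548. 151.  80.]
yel [440 232  18  11  36] [546. 149.  57.] [552. 181.  72.] [550. 166.  63.]
blue [403  38  43  13 239] [-543. 1038. -166.] [-409. 1156. -156.] [-460. 1086. -160.]
blue [ 228  316   45   62 1719] [ 532. -220.   57.] [ 595. -176.  100.] [ 580. -198.   93.]
blue [551 439  15  14 123] [842.  59.  -2.] [859.  77.   4.] [850.  67.   1.]
blue [531 470  35  10 198] [856.   8.  -2.] [880.  42.   4.] [865.  28.   1.]
red [462  48  30  34 437] [157. 576.  70.] [211. 634. 137.] [186. 599. 131.]
red [627 115  13  33 273] [582. 529. 131.] [614. 556. 176.] [596. 535. 151.]
red [594 145  40  62 804] [580. 522.   2.] [615. 540. 123.] [598. 528.  68.]
red [553 229  25  16 307] [599. 374.  -2.] [641. 419.   4.] [620. 396.   1.]
red [569 253  11   8  64] [651. 357.  -1.] [669. 376.   3.] [660. 367.   1.]
red [  0 403   8  40 226] [ 446. -488.   22.] [ 486. -475.   47.] [ 469. -478.   33.]
0.05 [155.00057502 605.20785692 214.07306442] [-3.14047791e+00 -1.10684390e-04  2.89077990e+00] 1.001281325532809
```

View pics/s0.png

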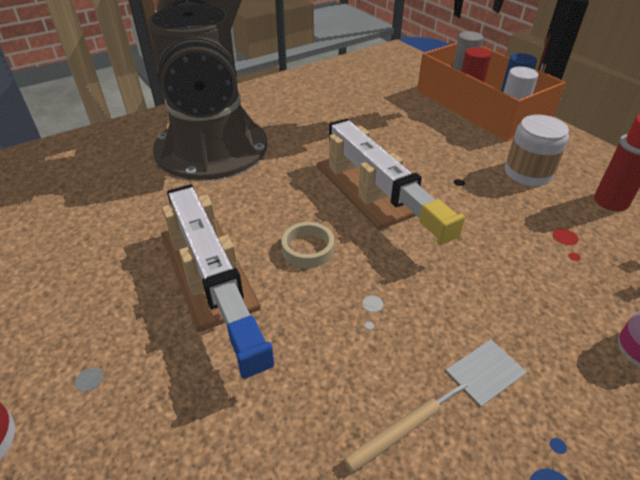

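The scene picture shows the yellow foot at about (441,221), its leg running up-left to the collar at (405,187) and the tube end at (342,128). The blue leg is well apart at (215,250). Next I fit the leg axis.

Run:
```python
from h import *
f=np.load('pics/s0.npz'); d=f['d']; i={k:f[k] for k in('mtx','R','t')}
vs,us=np.mgrid[110:250,320:475]; vs=vs.ravel();us=us.ravel()
ok=d[vs,us]>0; us,vs=us[ok],vs[ok]; w=world(i,d,us,vs); 
m=(w[:,2]>91)&(w[:,2]<101); q=w[m]
tm=q[q[:,0]<450]  # tube
for n,p in(('all',q),('tube',tm)):
    c=p.mean(0); vx,vy,x0,y0=cv2.fitLine(p[:,:2].astype(np.float32),cv2.DIST_HUBER,0,.01,.01).ravel()
    print(n,len(p),c.round(1),np.degrees(np.arctan2(vy,vx)),p.min(0).round(),p.max(0).round())
a=np.arctan2(vy,vx); u=np.array([vx,vy]);n=np.array([-vy,vx])
s=(w[:,:2]-[x0,y0])@u; l=(w[:,:2]-[x0,y0])@n
print(x0,y0,u)
for b in range(-120,260,10):
    k=(s>b)&(s<b+10)&(w[:,2]>80)&(abs(l)<40)
    if k.sum()>3: print(b,k.sum(),'z',np.percentile(w[k,2],90).round(1),'lat',np.percentile(l[k],[3,97]).round(1))
```

```text
all 2275 [381.7 181.2  94.8] -4.5768204 [198. 147.  91.] [553. 224. 101.]
tube 1660 [329.3 185.4  95.1] -4.410804 [198. 148.  91.] [448. 224. 101.]
324.97043 185.55911 [ 0.99703825 -0.07690703]
-120 84 z 96.4 lat [-20.1  18.9]
-110 70 z 95.6 lat [-19.  20.]
-100 87 z 95.4 lat [-34.4  35.9]
-90 117 z 95.0 lat [-36.3  35.6]
-80 115 z 95.4 lat [-36.2  36.2]
-70 123 z 95.2 lat [-34.3  37.1]
-60 77 z 95.4 lat [-19.1  19.6]
-50 80 z 95.7 lat [-19.   18.8]
-40 94 z 95.5 lat [-18.4  19.6]
-30 81 z 95.2 lat [-18.6  20.2]
-20 75 z 95.5 lat [-18.9  21.1]
-10 87 z 95.5 lat [-19.   20.8]
0 83 z 95.6 lat [-19.1  19.4]
10 113 z 95.5 lat [-35.8  33.6]
20 140 z 95.3 lat [-35.9  34.8]
30 142 z 95.2 lat [-36.7  35.7]
40 147 z 95.5 lat [-34.1  36.2]
50 119 z 95.5 lat [-18.8  19.3]
60 98 z 95.4 lat [-18.6  20.5]
70 81 z 95.5 lat [-18.7  19.5]
80 97 z 95.7 lat [-18.7  20. ]
90 70 z 100.4 lat [-23.2  23.4]
100 177 z 100.4 lat [-24.  24.]
110 180 z 99.8 lat [-22.3  24.3]
120 80 z 90.9 lat [-13.8  14.9]
130 88 z 90.7 lat [-13.5  15.3]
140 88 z 90.6 lat [-13.9  15.2]
150 82 z 90.5 lat [-13.5  14.9]
160 69 z 93.8 lat [-16.1  13.8]
170 110 z 94.6 lat [-16.4  15.7]
180 116 z 94.6 lat [-16.9  15.8]
190 116 z 94.7 lat [-16.6  16.1]
200 122 z 94.7 lat [-16.7  16.9]
210 88 z 97.8 lat [-19.9  19. ]
220 256 z 97.9 lat [-20.2  19.7]
```

Request:
carry_out(
  moves=[
    {"dx": -0.04, "dy": -0.029},
    {"dx": -0.08, "dy": -0.058},
    {"dx": -0.12, "dy": -0.087},
    {"dx": -0.16, "dy": -0.116},
    {"dx": -0.2, "dy": -0.145},
  ],
  grip=0.095,
)

```text
schema error: expected keys dx, dy, dz, twist
```

Request:
carry_out(
  moves=[
    {"dx": -0.04, "dy": -0.029},
    {"dx": -0.08, "dy": -0.058},
    {"dx": -0.12, "dy": -0.087},
    {"dx": -0.16, "dy": -0.116},
    {"dx": -0.2, "dy": -0.145},
  ],
)

```text
schema error: expected keys dx, dy, dz, twist
```

Request:
carry_out(
  moves=[
    {"dx": -0.028, "dy": -0.02, "twist": -5},
    {"dx": -0.055, "dy": -0.042, "twist": -10},
    {"dx": -0.055, "dy": -0.042, "twist": -10},
    {"dx": -0.055, "dy": -0.042, "twist": -10},
  ],
)

```text
schema error: expected keys dx, dy, dz, twist
```

All four keys are required in every row.

Request:
carry_out(
  moves=[
    {"dx": -0.04, "dy": -0.029, "dz": 0, "twist": 0},
    {"dx": -0.08, "dy": -0.058, "dz": 0, "twist": 0},
    {"dx": -0.12, "dy": -0.087, "dz": 0, "twist": 0},
    {"dx": -0.16, "dy": -0.116, "dz": 0, "twist": 0},
    {"dx": -0.2, "dy": -0.145, "dz": 0, "twist": 0},
  ],
  grip=0.095,
)

```text
t: 0.55
eef_pos: [313.6, 413.7, 214.4]
tcp_rot: [-3.141, -0.0, 2.891]
ft_force: [1.3, 0.7, 0.0]
opening: 0.999
```

Request:
carry_out(
  moves=[
    {"dx": -0.04, "dy": -0.029, "dz": 0, "twist": 0},
    {"dx": -0.08, "dy": -0.058, "dz": 0, "twist": 0},
    {"dx": -0.12, "dy": -0.087, "dz": 0, "twist": 0},
    {"dx": -0.16, "dy": -0.116, "dz": 0, "twist": 0},
    {"dx": -0.2, "dy": -0.145, "dz": 0, "twist": 0},
  ],
)

```text
t: 1.05
eef_pos: [471.5, 223.4, 214.5]
tcp_rot: [-3.142, -0.0, 2.891]
ft_force: [0.8, 0.9, -0.8]
opening: 0.999
```

Request:
carry_out(
  moves=[
    {"dx": -0.028, "dy": -0.02, "dz": 0, "twist": -5},
    {"dx": -0.055, "dy": -0.042, "dz": 0, "twist": -10},
    {"dx": -0.055, "dy": -0.042, "dz": 0, "twist": -10},
    {"dx": -0.055, "dy": -0.042, "dz": 0, "twist": -10},
  ],
)

```text
t: 1.45
eef_pos: [513.4, 170.4, 214.2]
tcp_rot: [-3.142, -0.001, 3.063]
ft_force: [-0.0, 0.6, 0.5]
opening: 0.994
```

Run:
```python
from h import *
a,d,i=snap('wrist','w0')
st=state(); print(st['t'],st['eef_pos'],np.degrees(st['tcp_rot']))
hsv=cv2.cvtColor(a,cv2.COLOR_RGB2HSV)
m=cv2.inRange(hsv,(20,130,80),(35,255,255)); vs,us=np.where((m>0)&(d>0)); w=world(i,d,us,vs)
w=w[(w[:,2]>85)&(w[:,2]<105)]
u=np.array([.99704,-.0769]);n=np.array([.0769,.99704]);p=w[:,:2]-[324.97,185.56]
print(len(w),np.percentile(w[:,2],[5,50,95]),np.percentile(p@u,[1,99]),np.percentile(p@n,[1,99]))
print(cv2.fitLine(p.astype(np.float32),cv2.DIST_HUBER,0,.01,.01).ravel())
```

```text
1.5 [513.01363306 171.04723232 214.30319198] [-1.79999304e+02 -5.23220973e-02  1.75547510e+02]
3226 [91.66486115 93.90802808 97.92928014] [164.78202088 224.36569374] [-13.45608062  25.60226093]
[ 9.9597216e-01 -8.9662753e-02  1.9417438e+02 -9.0188532e+00]
```

View pics/w0.png

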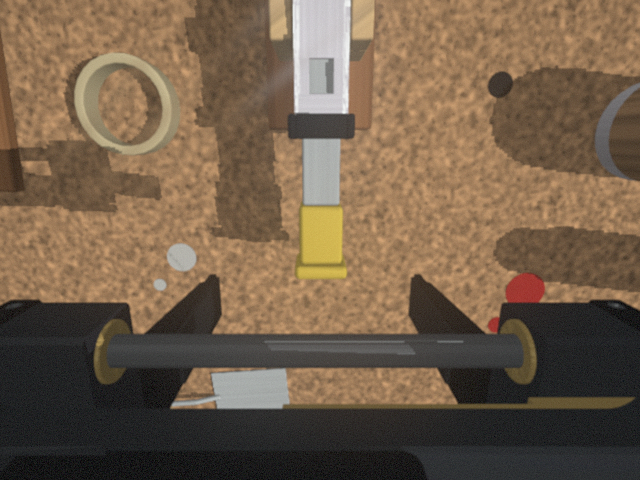

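The foot at (322,240) lies between the fingertips (218 and 412), perhaps 6 mm right of centre, and the front hole is at (321,76) without a button. The wrist and scene cameras disagree sideways by about 6 mm, so I'll descend partway and measure again at rest.

Request:
carry_out(
  moves=[
    {"dx": 0, "dy": 0, "dz": 0.04, "twist": 0},
    {"dx": 0, "dy": 0, "dz": 0.07, "twist": 0},
    {"dx": 0, "dy": 0, "dz": 0.07, "twist": 0},
    {"dx": 0, "dy": 0, "dz": 0.07, "twist": 0},
  ],
)

```text
t: 1.9
eef_pos: [513.2, 171.7, 145.2]
tcp_rot: [-3.142, -0.001, 3.066]
ft_force: [-0.4, 1.4, 0.7]
opening: 1.003
```

Run:
```python
from h import *
a,d,i=snap('wrist','w1')
st=state(); print(st['t'],st['eef_pos'],np.degrees(st['tcp_rot']))
hsv=cv2.cvtColor(a,cv2.COLOR_RGB2HSV)
m=cv2.inRange(hsv,(20,130,80),(35,255,255)); vs,us=np.where((m>0)&(d>0)); w=world(i,d,us,vs)
u=np.array([.99704,-.0769]);n=np.array([.0769,.99704]);
k=(w[:,2]>88)&(w[:,2]<105);w=w[k];p=w[:,:2]-[324.97,185.56]
print(len(w),np.percentile(w[:,2],[5,50,95]))
for b in range(160,235,10):
    q=(p@u>b)&(p@u<b+10)
    if q.sum()>5: print(b,q.sum(),np.percentile(p[q]@n,[2,50,98]))
for P in([st['eef_pos'][0],st['eef_pos'][1],st['eef_pos'][2]],):
    c=np.array(i['R'])@np.array(P)+np.array(i['t']).ravel(); c=np.array(i['mtx'])@c; print('tcp px',c[:2]/c[2])
print('tcp lat',(np.array(st['eef_pos'][:2])-[324.97,185.56])@n)
```

```text
1.95 [513.73011696 171.69698005 145.92823985] [1.79972480e+02 7.09301260e-02 1.75669038e+02]
5194 [91.72539822 93.88427256 97.90722745]
160 550 [-10.32154732   5.94221427  22.30096668]
170 852 [-10.45449297   5.98180494  23.032428  ]
180 819 [-10.6244946    6.04188984  22.76639862]
190 800 [-10.80371821   6.05178939  22.97295679]
200 761 [-10.90688748   6.08017117  22.56211693]
210 1040 [-14.0712602    6.12152153  26.06997116]
220 372 [-14.13925714   5.82180471  25.83796577]
tcp px [310.82768588 297.80939156]
tcp lat 0.6936675783497391
```

View pics/w1.png

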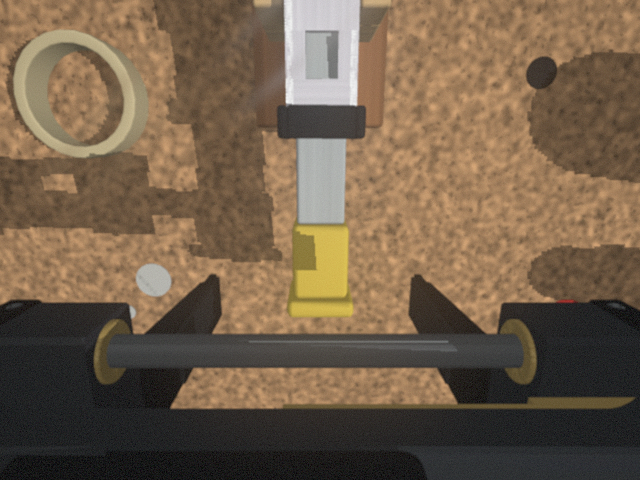

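The foot (x 293–348, centre 320.5) is about 2–3 mm right of the finger midpoint (315.5), within the clearance. I'll shift +2.5 mm, descend and close.

Request:
carry_out(
  moves=[
    {"dx": 0, "dy": 0.0025, "dz": 0.02, "twist": 0},
    {"dx": 0, "dy": 0.0025, "dz": 0.045, "twist": 0},
    {"dx": 0, "dy": 0.0025, "dz": 0.07, "twist": 0},
    {"dx": 0, "dy": 0.0025, "dz": 0.086, "twist": 0},
    {"dx": 0, "dy": 0.0025, "dz": 0.086, "twist": 0},
  ],
)

```text
t: 2.45
eef_pos: [513.6, 173.7, 58.5]
tcp_rot: [-3.141, -0.001, 3.065]
ft_force: [-0.9, -0.5, 0.6]
opening: 1.0
```

Request:
carry_out(
  moves=[
    {"dx": 0, "dy": 0, "dz": 0, "twist": 0},
    {"dx": 0, "dy": 0, "dz": 0, "twist": 0},
    {"dx": 0, "dy": 0, "dz": 0, "twist": 0},
    {"dx": 0, "dy": 0, "dz": 0, "twist": 0},
    {"dx": 0, "dy": 0, "dz": 0, "twist": 0},
  ],
  grip=0.02,
)

```text
t: 2.95
eef_pos: [513.8, 173.5, 59.1]
tcp_rot: [3.141, 0.001, 3.065]
ft_force: [0.7, 0.1, 0.6]
opening: 0.637
```

Request:
carry_out(
  moves=[
    {"dx": 0, "dy": 0, "dz": 0, "twist": 0},
    {"dx": 0, "dy": 0, "dz": 0, "twist": 0},
    {"dx": 0, "dy": 0, "dz": 0, "twist": 0},
    {"dx": 0, "dy": 0, "dz": 0, "twist": 0},
    {"dx": 0, "dy": 0, "dz": 0, "twist": 0},
  ],
)

```text
t: 3.45
eef_pos: [513.9, 175.0, 58.6]
tcp_rot: [3.14, 0.001, 3.065]
ft_force: [1.2, 15.5, -1.9]
opening: 0.38
```

Request:
carry_out(
  moves=[
    {"dx": 0, "dy": 0, "dz": 0, "twist": 0},
    {"dx": 0, "dy": 0, "dz": 0, "twist": 0},
    {"dx": 0, "dy": 0, "dz": 0, "twist": 0},
  ],
)

```text
t: 3.75
eef_pos: [514.0, 175.0, 58.6]
tcp_rot: [3.14, 0.001, 3.065]
ft_force: [0.3, 15.0, -2.3]
opening: 0.378
```

The grip holds at 36 mm, which matches the block, but a 15 N side load shows the foot lies further to +y. I'll relieve that while starting the pull.

Request:
carry_out(
  moves=[
    {"dx": 0, "dy": 0.003, "dz": 0, "twist": 0},
    {"dx": 0, "dy": 0.003, "dz": 0, "twist": 0},
    {"dx": -0.005, "dy": 0.003, "dz": 0, "twist": 0},
    {"dx": -0.01, "dy": 0.003, "dz": 0, "twist": 0},
    {"dx": -0.015, "dy": 0.003, "dz": 0, "twist": 0},
  ],
)

```text
t: 4.25
eef_pos: [527.7, 174.1, 58.5]
tcp_rot: [-3.14, -0.003, 3.065]
ft_force: [-5.9, -10.3, 4.8]
opening: 0.38
```

Request:
carry_out(
  moves=[
    {"dx": -0.007, "dy": 0, "dz": 0, "twist": 0},
    {"dx": -0.014, "dy": 0, "dz": 0, "twist": 0},
    {"dx": -0.021, "dy": 0, "dz": 0, "twist": 0},
    {"dx": -0.028, "dy": 0, "dz": 0, "twist": 0},
    {"dx": -0.035, "dy": 0, "dz": 0, "twist": 0},
  ],
)

```text
t: 4.75
eef_pos: [562.8, 171.3, 58.5]
tcp_rot: [-3.14, -0.003, 3.065]
ft_force: [-6.2, -8.9, 4.2]
opening: 0.377
```

Run:
```python
from h import *
a,d,i=snap('scene','s1'); b,_,_=snap('wrist','w2')
cv2.imwrite('pics/c1.png',np.hstack([cv2.resize(a[110:260,330:480],(400,400),interpolation=cv2.INTER_CUBIC),cv2.resize(b[0:400,160:480],(320,400))])[:,:,::-1])
```

```text
(no output)
```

View pics/c1.png

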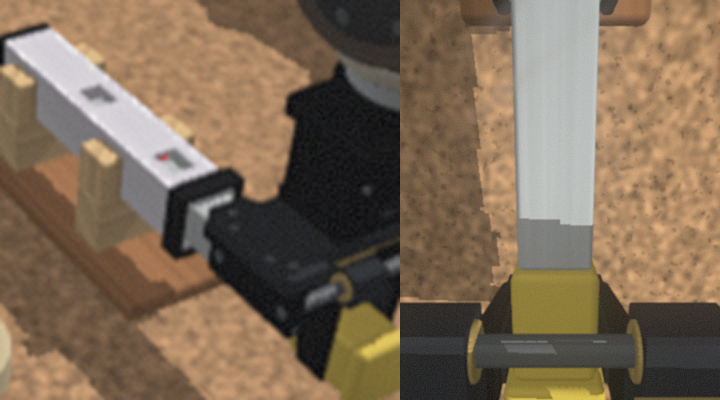

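The scene crop shows the red button's front edge appearing at the rear of the front hole (162,157). It needs about 12–18 mm more, taken slowly, with about 1.5 mm of side relief.

Request:
carry_out(
  moves=[
    {"dx": -0.003, "dy": -0.0015, "dz": 0, "twist": 0},
    {"dx": -0.006, "dy": -0.0015, "dz": 0, "twist": 0},
    {"dx": -0.009, "dy": -0.0015, "dz": 0, "twist": 0},
    {"dx": -0.011, "dy": -0.0015, "dz": 0, "twist": 0},
    {"dx": -0.013, "dy": -0.0015, "dz": 0, "twist": 0},
  ],
)

```text
t: 5.35
eef_pos: [576.4, 170.2, 58.5]
tcp_rot: [-3.142, -0.001, 3.065]
ft_force: [-3.1, 1.9, 1.7]
opening: 0.375
```

Request:
carry_out(
  moves=[
    {"dx": -0.001, "dy": 0, "dz": 0, "twist": 0},
    {"dx": -0.002, "dy": 0, "dz": 0, "twist": 0},
    {"dx": -0.003, "dy": 0, "dz": 0, "twist": 0},
    {"dx": -0.003, "dy": 0, "dz": 0, "twist": 0},
    {"dx": -0.003, "dy": 0, "dz": 0, "twist": 0},
  ],
)

```text
t: 5.85
eef_pos: [579.6, 170.0, 58.6]
tcp_rot: [3.141, 0.0, 3.065]
ft_force: [-1.7, 3.4, -1.3]
opening: 0.38
```

Run:
```python
from h import *
a,d,i=snap('scene','s2'); b,_,_=snap('side','d2')
cv2.imwrite('pics/c2.png',np.hstack([cv2.resize(a[110:260,330:480],(400,400),interpolation=cv2.INTER_CUBIC),cv2.resize(b,(400,300))[:, :] if 0 else cv2.copyMakeBorder(cv2.resize(b,(400,300)),0,100,0,0,cv2.BORDER_CONSTANT)])[:,:,::-1])
h=cv2.cvtColor(a,cv2.COLOR_RGB2HSV); m=cv2.inRange(h,(0,120,80),(6,255,255))|cv2.inRange(h,(174,120,80),(180,255,255))
vs,us=np.where(m[140:200,370:420]>0); vs+=140; us+=370
w=world(i,d,us,vs); print(len(us),w.min(0).round(1),w.max(0).round(1),np.median((w[:,:2]-[324.97,185.56])@[.99704,-.0769]))
```

```text
30 [393.1 176.2  91.8] [402.4 184.3 101.4] 73.47520453619856
```

View pics/c2.png

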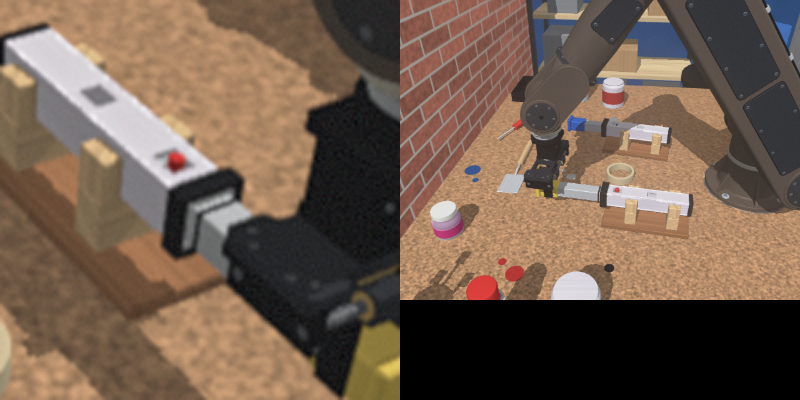

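The button is up: red at (177,160), with its top at z 101 (about 5 mm proud). It sits a little behind the hole's centre, so I'll draw it 2 mm more and release.

Request:
carry_out(
  moves=[
    {"dx": -0.001, "dy": 0, "dz": 0, "twist": 0},
    {"dx": -0.002, "dy": 0, "dz": 0, "twist": 0},
    {"dx": -0.002, "dy": 0, "dz": 0, "twist": 0},
  ],
)

```text
t: 6.25
eef_pos: [581.7, 169.8, 58.6]
tcp_rot: [3.141, -0.0, 3.065]
ft_force: [-1.4, 3.6, -0.4]
opening: 0.376
```

Request:
carry_out(
  moves=[
    {"dx": 0, "dy": 0, "dz": 0, "twist": 0},
    {"dx": 0, "dy": 0, "dz": 0, "twist": 0},
    {"dx": 0, "dy": 0, "dz": 0, "twist": 0},
    {"dx": 0, "dy": 0, "dz": 0, "twist": 0},
    {"dx": 0, "dy": 0, "dz": 0, "twist": 0},
  ],
  grip=0.095,
)

```text
t: 6.75
eef_pos: [581.7, 169.7, 58.7]
tcp_rot: [3.141, 0.0, 3.065]
ft_force: [0.0, 0.8, 0.1]
opening: 0.739
```

Request:
carry_out(
  moves=[
    {"dx": 0, "dy": 0, "dz": 0, "twist": 0},
    {"dx": 0, "dy": 0, "dz": 0, "twist": 0},
    {"dx": 0, "dy": 0, "dz": 0, "twist": 0},
    {"dx": 0, "dy": 0, "dz": 0, "twist": 0},
  ],
)

```text
t: 7.15
eef_pos: [581.6, 169.8, 58.6]
tcp_rot: [3.142, 0.0, 3.065]
ft_force: [0.5, 0.0, -0.3]
opening: 0.994
```

Released cleanly, so now I retreat upwards and check.

Request:
carry_out(
  moves=[
    {"dx": 0, "dy": 0, "dz": -0.02, "twist": 0},
    {"dx": 0, "dy": 0, "dz": -0.05, "twist": 0},
    {"dx": 0, "dy": 0, "dz": -0.09, "twist": 0},
    {"dx": 0, "dy": 0, "dz": -0.13, "twist": 0},
    {"dx": 0, "dy": 0, "dz": -0.13, "twist": 0},
  ],
)

```text
t: 7.65
eef_pos: [583.5, 170.2, 193.9]
tcp_rot: [3.139, 0.008, 3.065]
ft_force: [0.0, -0.8, 0.2]
opening: 1.001
```

Request:
carry_out(
  moves=[
    {"dx": 0, "dy": 0, "dz": 0, "twist": 0},
    {"dx": 0, "dy": 0, "dz": 0, "twist": 0},
  ],
)

```text
t: 7.85
eef_pos: [581.0, 169.6, 187.4]
tcp_rot: [-3.141, -0.002, 3.065]
ft_force: [-0.6, 0.8, 0.2]
opening: 0.999
```

Run:
```python
from h import *
a,d,i=snap('scene','s3'); b,_,_=snap('wrist','w3')
cv2.imwrite('pics/c3.png',np.hstack([cv2.resize(a[110:260,330:480],(400,400),interpolation=cv2.INTER_CUBIC),cv2.resize(b[0:400,160:480],(320,400))])[:,:,::-1])
h=cv2.cvtColor(a,cv2.COLOR_RGB2HSV); m=cv2.inRange(h,(0,120,80),(6,255,255))|cv2.inRange(h,(174,120,80),(180,255,255))
vs,us=np.where(m[140:200,370:420]>0); vs+=140; us+=370
w=world(i,d,us,vs); print('btn',len(us),w.max(0).round(1),np.median((w[:,:2]-[324.97,185.56])@[.99704,-.0769]))
for n,lo,hi,x in(('yel',22,33,(400,180)),('blue',100,125,(200,300))):
    m=cv2.inRange(h,(lo,150,80),(hi,255,255));m[:x[1]]=0;m[:,:x[0]]=0
    if n=='blue': m[:,300:]=0
    vs,us=np.where(m>0);w=world(i,d,us,vs);print(n,len(us),np.median(w,0).round(1),w.min(0).round(),w.max(0).round())
print(state()['t'],state()['ft_force'])
```

```text
btn 29 [403.6 184.1 101.8] 74.68801705492515
yel 552 [591.6 160.   93.3] [ 560. -319.   58.] [907. 182. 592.]
blue 1749 [ 580.6 -198.5   93.3] [ 532. -319.   56.] [ 907. -177.  592.]
7.95 [ 0.35290232 -0.863585   -0.85675284]
```

View pics/c3.png

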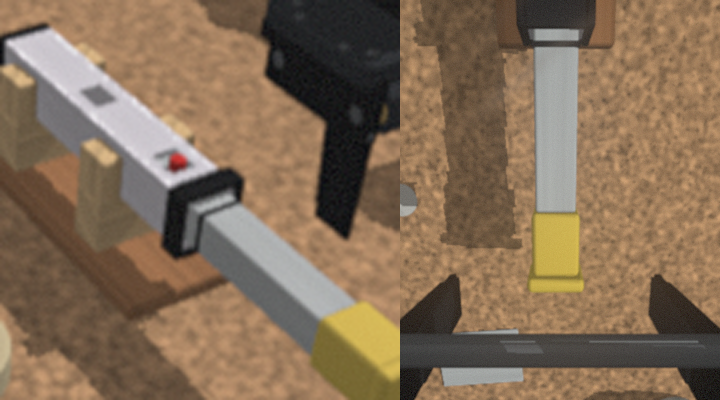

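The button stands up at (178,162), the black line shows just at the collar, the gripper is clear of everything, and the blue foot has not moved (median 580.6, −198.5 against 580, −198).

```bash
python3 -c "
from cell import *
print(job_done())"
```

```text
the job is handed in; nothing more can be done
None
```

The yellow-footed leg is locked in its front hole with the red button up, and the job is handed in at about 8 s of the 29 s allowed. I gripped the yellow foot, pulled it about 68 mm along the leg, let go and raised the gripper clear.

**What the last checks showed**
- **Button:** its top measured z ≈ 101.5 mm against a tube top of about 95.5 mm, so it stands proud as it should.
- **Leg position:** the black line shows just at the collar, and the leg stayed put after release. I did not measure the leg's joint value directly.
- **Blue foot:** its position is unchanged to within about 1 mm.
- **Contact:** the wrist force is about zero and the gripper is well above the leg.

**What disagreed**
- **Cameras:** the wrist and scene cameras differed by about 6 mm sideways, so I set the grip between them. Closing it gave a 15 N side load. My first correction overshot to about 10 N the other way, and easing it brought this down to about 3 N before release.
- **Button in its slot:** the scene camera put the button about 5 mm behind the hole's estimated centre. Only part of the button was visible, which biases that reading. The button's height and the black line both agree that the leg is locked.

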